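Snap the two mills into their clip rail

ROBOT

A 6-joint arm with a two-finger parallel gripper is mounted at the origin on the work surface. World frame = base frame: x ahead of the robot, y to its left, z up, the work surface at z = 0. Lengths are in m, angles in rad, forces in N, time in s.
With the tool pointing down it reaches from about 0.375 to 0.975 m from the base axis. Payload 3.8 kg.
Tool frame: the origin (TCP) lies midway between the tips of the shut fingers; the grasp point (between the pads) lies 19 mm behind it; z points along the fingers, y is the line along which they close (so a half turn about z gives the same grasp; the last joint's range is limited). The gripper opens to 88 mm and grips with 3 to 60 N. Pads are 18 mm wide; open, the fingers measure 123 mm over their backs; the gripper's body (75 mm by 187 mm) begins 45 mm behind the grasp point.
Start: joints at [1.312, 0.264, 1.604, -0, 1.274, -0.037], TCP at [0.148, 0.658, 0.239] pointing down, gripper open.
Joint ranges: [-2.63, 2.63], [-0.94, 2.18], [0.31, 2.57], [-1.31, 4.45], [0, 2.66], [-2.55, 2.55]. Speed limits (rad/s): [2.57, 2.57, 3.14, 3.14, 3.14, 3.14].

INTERFACE

Orientations are given as a rotation vector (axis times angle).
In Python, from cell import manip, inverse_kinematics, cams, order gives the robot as it stands. Calls block until the motion is done:
- manip.move_pose(position, orientation): joint-space move of the TCP to a pose.
- manip.move_linear(position, rate=0.15, rot=None): straight line of the TCP; rot=None keeps the orientation; rate is the mean speed in m/s.
- manip.set_joints(angles): joint-space move.
- manip.set_gripper(opening, force=None): finger opening in m; force is the grip in N (None keeps the last); returns when the fingers have stopped.
- manip.dwell(seconds).
- inverse_kinematics(position, orientation): joint angles nearest the present ones, or None.
- manip.state(): the state.
- cams.capture(name): name is "scene" or "top"; returns a dict with "image" (400x640x3 uint8, blue, green, red), "z_map" (400x640 float32, m along the optical axis (not along the pixel's ray), 0 where there is no reading), "intrinsics" (3x3 intrinsics, pixels), "position" and "orientation" of the camera in the world. Camera axes: x right, y down, z forward; pixel columns grow to the right and rows downward; lengths in m; the calibration is good to about 2 mm. A picture is of the moment at which its call begins.
A pose or a line that the arm cannot do raises manip.IKError and nothing moves.
- order.close_job(): hands the job in, once; it reports no verdict.
The state is a dict: "clock": time; "joint_pos": joint angles; "joint_velocities": joint speeds; "tau": joint torques, N m; "tool_pos": TCP position; "tcp_rot": TCP orientation; "contact_force": force on the tool from outside, world axes, zero at the start; "moment": the same for the moment, N m; "gripper_width": finger opening in m.
Only numpy, scipy, OpenCV 4.12 (cv2) and the standard library are available. Lean on these libraries where they do the work, as an engineer would, in place of code of your own. Each camera call takes 0.05 s, during which the arm holds its last target. There are 200 camera calls.

TASK

Put the two wooden mills back in the clip rail lying on the worktop: the large mill in the wide clip, the small mill in the narrow clip. Lay each one in its clip by the waist and press it straight down until it snaps past the jaws and is fully home, resting on the clip's stop, then let go; do not drop or slam the mills in, and leave the other kitchen things where they are.

Things in the scene. Friction and masses are not known exactly. Their poses are not given: they have to be found in the camera images.
- large_mill_mid (a point): Centre (mid-length of the waist, on the axis) of the large wooden pepper mill lying 28 mm above the worktop. x runs along the mill from foot to head. The round waist is 42 mm thick and 102 mm long, centred on this point; ends: square foot 56 x 56 x 40 mm long at -x, round head 56 mm across, 36 mm long at +x, with an 8 mm steel knob; 186 mm long in all, about 0.3 kg.
- small_mill_mid (a point): Centre (mid-length of the waist, on the axis) of the small wooden mill lying 22 mm above the worktop. x runs along the mill from foot to head. Round waist 28 mm thick and 92 mm long, centred on this point; ends: square foot 44 x 44 x 26 mm long at -x, round head 44 mm across, 22 mm long at +x, with a 6 mm steel knob; 146 mm long in all, about 0.16 kg.
- wide_clip_seat (a point): Seat point of the wide clip (takes the 42 mm waist): where the seated mill's centre lies, 50 mm above the worktop. x level, along the clip and the seated mill (either way round is right); y across; z up. Jaw pairs 74 mm apart centre to centre, 60 mm free between them for fingers; over 30 mm free beside each jaw row. Before snapping, the waist rests on the lips about 30 mm above this point.
- narrow_clip_seat (a point): Seat point of the narrow clip (takes the 28 mm waist): where the seated mill's centre lies, 50 mm above the worktop. x level, along the clip and the seated mill (either way round is right); y across; z up. Jaw pairs 64 mm apart centre to centre, 50 mm free between them for fingers; over 30 mm free beside each jaw row. Before snapping, the waist rests on the lips about 22 mm above this point.
- rail: Fixed aluminium rail 94 x 250 x 10 mm with two black plastic clips side by side, 120 mm apart, in either order. Each clip, open on top, has two pairs of sprung upright jaws, 14 mm wide, with lips. Pressed down at mid-length (8 to 20 N) the waist spreads the jaws; half-way down resistance drops as they close over it: press on to the firm stop. Jaw tips: 35 mm above the seat point at most. Origin: underside.
- large_mill: The same large mill; origin 28 mm from the axis, under point large_mill_mid; same axes.
- small_mill: The same small mill; origin 22 mm from the axis, under point small_mill_mid; same axes.
- tumbler: Bystander: glass tumbler, 62 mm across, 85 mm high; origin at its underside.
- tomato_a: Bystander: tomato, 74 mm across, 53 mm high, near the robot; origin at its underside.
- tomato_b: Bystander: tomato, 74 mm across, 53 mm high, beyond the mills; origin at its underside.
- mug: Bystander: white mug, 80 mm across, 90 mm high; origin at its underside.
- wood_spoon: Bystander: wooden spoon lying flat, 240 mm long along its x.
Mind the look-alikes: they are no part of the job. Leave any pink look-alike of the large_mill alone.

How it is judged:
By the outcome, as a careful person would: the job done as asked, in the order asked, and still so for the second after the job is handed in, with the robot touching nothing.
It also fails if it takes over 67 s, if anything falls off the work surface, if the arm or the gripper's body presses on something with over 40 N, if the wrist force passes 120 N, or if a joint passes its speed limit or range.

## Working session

There is one attempt and no reset: what is moved stays moved. The work goes in short steps, each a Python script; the robot and the scene stay as the last script left them, time stands still between calls to the robot, and variables do not carry over. Pictures are saved under pics/ and viewed, on a budget of 10 in all, crops included, one or two more only if the job needs it, and the job is handed in when it is done.

```bash
ls; mkdir -p pics; python3 - <<'E'
from cell import manip,cams
import cv2,numpy as np
for n in("scene","top"):
    c=cams.capture(n); cv2.imwrite(f"pics/{n}0.png",c["image"]); np.savez(f"{n}0.npz",**c)
    print(n,c["intrinsics"].tolist(),c["position"],c["orientation"])
s=manip.state();print(s["clock"],s["tool_pos"],s["tcp_rot"],s["contact_force"])
E
```

```text
pics
scene [[362.9130191214774, 0.0, 318.79130917953086], [0.0, 362.9130191214774, 203.95902043277275], [0.0, 0.0, 1.0]] [ 0.92503527 -0.34615702  0.69700712] [-2.19222156 -1.25077158  0.41986155]
top [[435.0334849519302, 0.0, 320.9738327601306], [0.0, 435.0334849519302, 199.58334031654806], [0.0, 0.0, 1.0]] [ 0.34956302 -0.05399619  1.01564667] [-2.14968435  2.12701988 -0.19136744]
0.1 [0.14834241 0.65784584 0.23752501] [-0.34771132 -3.1220164   0.00312738] [-0.18887427 -0.12483224 -0.37635549]
```

View pics/top0.png

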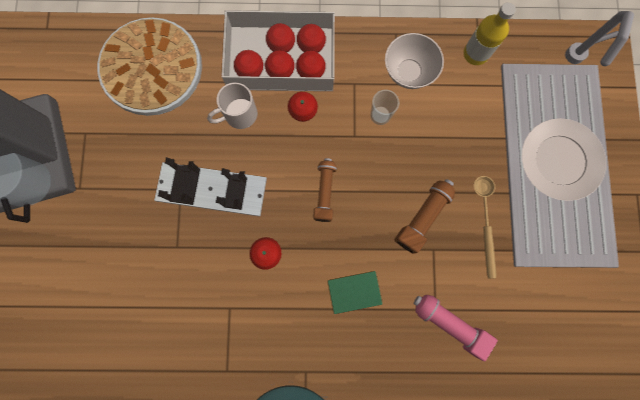

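View pics/scene0.png

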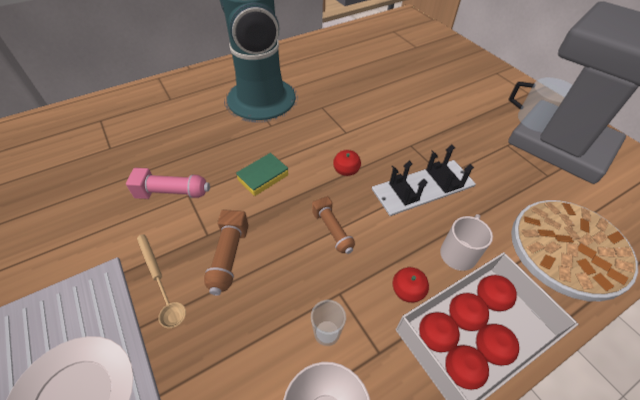

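The top view shows these candidates:
- **Large mill:** brown at (427,215), head end at (448,186). The pink one at (455,327) is the look-alike, so I leave it.
- **Small mill:** brown at (325,190), head at (327,162).
- **Clips on the rail:** (182,183) looks wider than (234,188).

Next I measure them and confirm in one enlarged crop.

```bash
cat > h.py <<'E'
import numpy as np,cv2
from scipy.spatial.transform import Rotation as R
def load(f): return dict(np.load(f))
def rays(c,uv):
    uv=np.asarray(uv,float).reshape(-1,2); K=c["intrinsics"]
    d=np.c_[(uv-[K[0,2],K[1,2]])/[K[0,0],K[1,1]],np.ones(len(uv))]
    return d@R.from_rotvec(c["orientation"]).as_matrix().T
def plane(c,uv,z):
    d=rays(c,uv); p=c["position"]; return p+d*((z-p[2])/d[:,2])[:,None]
def cloud(c):
    v,u=np.mgrid[:400,:640]; d=rays(c,np.c_[u.ravel(),v.ravel()])
    P=c["position"]+d*c["z_map"].reshape(-1,1); P[c["z_map"].ravel()==0]=np.nan
    return P.reshape(400,640,3)
def proj(c,P):
    q=(np.atleast_2d(P)-c["position"])@R.from_rotvec(c["orientation"]).as_matrix(); q=q@c["intrinsics"].T
    return q[:,:2]/q[:,2:]
E
cat > m.py <<'E'
from h import *
c=load("top0.npz");P=cloud(c);Z=P[...,2]
print("table z",np.nanmedian(Z[280:300,200:300]),np.nanmedian(Z[140:160,400:420]))
def comp(mask,seed):
    n,l=cv2.connectedComponents(mask.astype(np.uint8)); return l==l[seed[1],seed[0]]
for nm,seed,z in(("large",(427,215),.028),("small",(325,190),.022)):
    m=comp(Z>.008,seed); v,u=np.nonzero(m); Q=plane(c,np.c_[u,v],z)[:,:2]
    ctr,sz,_=cv2.minAreaRect(Q.astype(np.float32)); a=np.linalg.svd(Q-Q.mean(0),full_matrices=False)[2][0]
    if a[0]<0:a=-a
    n=np.array([-a[1],a[0]]); s=Q@a; t=Q@n
    print(nm,m.sum(),"rect",ctr,sz,"yaw",np.degrees(np.arctan2(a[1],a[0])),"topz",np.nanpercentile(Z[m],98))
    for k in np.arange(s.min(),s.max(),.008):
        b=(s>=k)&(s<k+.008); print("  s %.3f lo %.4f hi %.4f w %.3f mid %.4f"%(k-s.min(),t[b].min(),t[b].max(),np.ptp(t[b]),(t[b].min()+t[b].max())/2))
    print("  smin",s.min(),"a",a,"n",n)
hsv=cv2.cvtColor(c["image"],cv2.COLOR_BGR2HSV)
roi=np.zeros((400,640),bool);roi[150:225,145:275]=1
m=roi&(hsv[...,2]>140)&(hsv[...,1]<50)|roi&(hsv[...,2]<60)
m=cv2.morphologyEx(m.astype(np.uint8),cv2.MORPH_OPEN,np.ones((3,3)))
pl=roi&(abs(Z-.010)<.006)&(hsv[...,2]>140)&(hsv[...,1]<60);v,u=np.nonzero(pl)
Q=plane(c,np.c_[u,v],.010)[:,:2].astype(np.float32);r=cv2.minAreaRect(Q);print("rail",r,cv2.boxPoints(r).tolist())
x=P[roi&(Z>.02)&(hsv[...,2]<70)];x=x[~np.isnan(x[:,2])];np.save("jaw.npy",x);print(len(x),x.max(0),x.min(0))
im=c["image"];a=cv2.resize(im[150:220,150:275],None,fx=6,fy=6,interpolation=3)[:420,:750]
cv2.imwrite("pics/railcrop.png",a)
b=cv2.resize(im[150:260,300:500],None,fx=4,fy=4,interpolation=3);cv2.imwrite("pics/mills.png",b)
E
python3 m.py
```

```text
table z 0.0004031207806467485 0.0002649922314548192
large 1711 rect (0.4863884150981903, -0.30786287784576416) (0.061174217611551285, 0.19307482242584229) yaw -34.990088941851475 topz 0.05861025421861599
  s 0.000 lo 0.0018 hi 0.0582 w 0.056 mid 0.0300
  s 0.008 lo -0.0025 hi 0.0576 w 0.060 mid 0.0275
  s 0.016 lo -0.0031 hi 0.0577 w 0.061 mid 0.0273
  s 0.024 lo -0.0031 hi 0.0578 w 0.061 mid 0.0274
  s 0.032 lo -0.0030 hi 0.0579 w 0.061 mid 0.0274
  s 0.040 lo -0.0030 hi 0.0549 w 0.058 mid 0.0259
  s 0.048 lo 0.0038 hi 0.0487 w 0.045 mid 0.0263
  s 0.056 lo 0.0076 hi 0.0488 w 0.041 mid 0.0282
  s 0.064 lo 0.0077 hi 0.0489 w 0.041 mid 0.0283
  s 0.072 lo 0.0077 hi 0.0490 w 0.041 mid 0.0283
  s 0.080 lo 0.0071 hi 0.0491 w 0.042 mid 0.0281
  s 0.088 lo 0.0071 hi 0.0491 w 0.042 mid 0.0281
  s 0.096 lo 0.0072 hi 0.0492 w 0.042 mid 0.0282
  s 0.104 lo 0.0072 hi 0.0480 w 0.041 mid 0.0276
  s 0.112 lo 0.0072 hi 0.0487 w 0.041 mid 0.0280
  s 0.120 lo 0.0073 hi 0.0488 w 0.042 mid 0.0281
  s 0.128 lo 0.0073 hi 0.0489 w 0.042 mid 0.0281
  s 0.136 lo 0.0055 hi 0.0529 w 0.047 mid 0.0292
  s 0.144
[... 1287 characters left out ...]
0302
  s 0.112 lo -0.0492 hi -0.0116 w 0.038 mid -0.0304
  s 0.120 lo -0.0513 hi -0.0087 w 0.043 mid -0.0300
  s 0.128 lo -0.0508 hi -0.0085 w 0.042 mid -0.0296
  s 0.136 lo -0.0478 hi -0.0123 w 0.036 mid -0.0301
  s 0.144 lo -0.0377 hi -0.0232 w 0.014 mid -0.0304
  smin 0.47204068430886303 a [ 0.99718096 -0.07503416] n [0.07503416 0.99718096]
rail ((0.5441904664039612, 0.1964879333972931), (0.24995358288288116, 0.09272956848144531), 82.34635162353516) [[0.4815937876701355, 0.07879959791898727], [0.5734972357749939, 0.06644945591688156], [0.6067871451377869, 0.3141762614250183], [0.5148836970329285, 0.326526403427124]]
909 [0.59874724 0.29129679 0.08486377] [0.49433114 0.10921772 0.02001102]
```

View pics/railcrop.png

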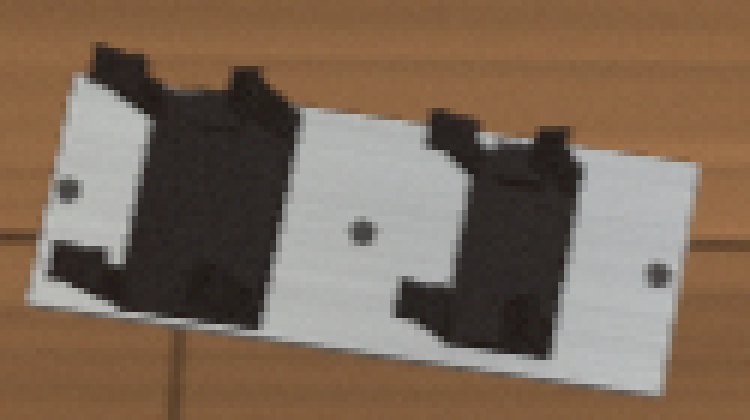

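View pics/mills.png

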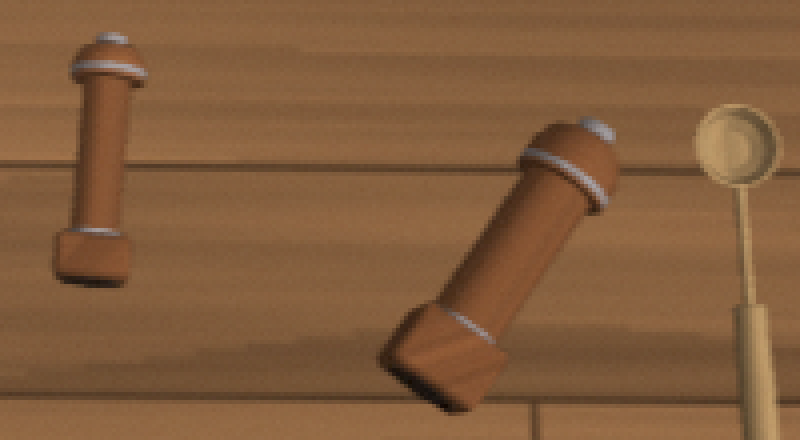

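The crops confirm it. The wide clip is the left one, near full-image (183,183), and the narrow one is near (235,190). Both brown mills match the given sizes: waists 41–42 mm and 26–28 mm. Next I get the clip seats in the rail frame.

```bash
python3 - <<'E'
from h import *
rc=np.array([.5442,.1965]); a=np.array([.0333,.2477]);L=a/np.hypot(*a); X=np.array([L[1],-L[0]])
print("yaw",np.degrees(np.arctan2(X[1],X[0])))
from scipy.cluster.hierarchy import fcluster,linkage
for f in("top0.npz","scene0.npz"):
    c=load(f);P=cloud(c).reshape(-1,3);v=c["image"].reshape(-1,3).max(1)
    d=P[:,:2]-rc; q=np.c_[d@X,d@L,P[:,2]]
    k=(v<75)&(abs(q[:,0])<.06)&(abs(q[:,1])<.125)&(q[:,2]>.014)&(q[:,2]<.1); q=q[k]
    print(f,len(q),"hist z",np.histogram(q[:,2],bins=np.arange(.01,.1,.01))[0])
    t=q[q[:,2]>.062]; l=fcluster(linkage(t),.012,"distance")
    for i in set(l):
        g=t[l==i]
        if len(g)>3: print(len(g),g.min(0).round(4),g.max(0).round(4))
    for s in(1,-1):
        m=q[(abs(q[:,0])<.02)&(q[:,1]*s>0)]; print("base",s,len(m),np.percentile(m,[2,50,98],axis=0).round(4).tolist())
E
```

```text
yaw -7.656755053629573
top0.npz 1761 hist z [845 320 164  42  24 116 212  38]
46 [ 0.0238 -0.0488  0.0632] [ 0.0392 -0.0354  0.0779]
36 [ 0.0234 -0.0843  0.0641] [ 0.0384 -0.0699  0.0787]
47 [-0.0404 -0.0483  0.0629] [-0.026  -0.0348  0.0771]
42 [-0.0407 -0.085   0.0629] [-0.0247 -0.0694  0.0811]
52 [-0.0457  0.0767  0.0654] [-0.0311  0.0903  0.0831]
42 [-0.0447  0.0298  0.0627] [-0.0284  0.0454  0.0843]
54 [0.0279 0.0772 0.0652] [0.0436 0.0908 0.0849]
41 [0.0288 0.0299 0.0625] [0.0437 0.0446 0.0842]
base 1 394 [[-0.019, 0.0337, 0.0151], [-0.0003, 0.0597, 0.0184], [0.0191, 0.0857, 0.0221]]
base -1 286 [[-0.0189, -0.0796, 0.0151], [0.0001, -0.0601, 0.0186], [0.0187, -0.0408, 0.0224]]
scene0.npz 1533 hist z [461 335 218 102  99 136 158  24]
43 [ 0.0274 -0.049   0.0638] [ 0.0415 -0.0339  0.0779]
32 [ 0.0244 -0.0847  0.0625] [ 0.0407 -0.0701  0.08  ]
41 [-0.0361 -0.0491  0.063 ] [-0.0223 -0.0351  0.0775]
22 [-0.0347 -0.0839  0.0622] [-0.0239 -0.0725  0.0778]
53 [0.0325 0.0755 0.0648] [0.0462 0.0911 0.0831]
41 [0.0304 0.0295 0.0621] [0.0463 0.0439 0.0839]
41 [-0.0401  0.0754  0.0642] [-0.0285  0.0916  0.0827]
31 [-0.041   0.0302  0.0621] [-0.027   0.041   0.0829]
base 1 195 [[-0.0194, 0.0326, 0.0159], [-0.0034, 0.0513, 0.0192], [0.0183, 0.0849, 0.0217]]
base -1 142 [[-0.0196, -0.0802, 0.0161], [-0.0054, -0.0688, 0.0191], [0.0182, -0.0415, 0.0222]]
```

```bash
cat > g.py <<'E'
from h import *
from cell import manip,inverse_kinematics,cams,order
def down(yaw,flip):   # tool y across a mill with axis at yaw (rad)
    y=np.array([-np.sin(yaw),np.cos(yaw),0])*flip; z=np.array([0,0,-1.]); x=np.cross(y,z)
    return R.from_matrix(np.c_[x,y,z]).as_rotvec()
def mid(smin,sc,t,a,n): return np.array(a)*(smin+sc)+np.array(n)*t
aL=np.array([.81925,-.57343]);aS=np.array([.99718,-.07503])
LM=mid(.47852,.0975,.0281,aL,[.57343,.81925]);SM=mid(.47204,.0755,-.0301,aS,[.07503,.99718])
yL=np.arctan2(aL[1],aL[0]);yS=np.arctan2(aS[1],aS[0])
E
python3 - <<'E'
from g import *
print(LM,SM)
for fl in(1,-1):
    for p,y in((LM,yL),(SM,yS),((.552,.256),-.1336),((.536,.137),-.1336)):
        for z in(.006,.2): print(fl,inverse_kinematics([*p,z],down(y,fl)))
E
```

```text
[ 0.48801777 -0.30728622] [ 0.54373753 -0.07109704]
1 [-0.60513462  0.32951893  1.99858775  0.          0.81348597 -1.56524185]
1 [-0.60513462  0.10704713  1.86147972  0.          1.17306581 -1.56524185]
1 [-1.75441793e-01  2.85032540e-01  2.05999251e+00 -4.44089210e-16
  7.96567607e-01 -1.67113745e+00]
1 [-1.75441793e-01  5.32998187e-02  1.91945671e+00 -4.44089210e-16
  1.16883613e+00 -1.67113745e+00]
1 [ 3.93310813e-01  3.78794852e-01  1.92820907e+00 -4.44089210e-16
  8.34588731e-01 -1.04388551e+00]
1 [ 3.93310813e-01  1.66336145e-01  1.79427253e+00 -4.44089210e-16
  1.18098398e+00 -1.04388551e+00]
1 [ 2.05215965e-01  2.92717821e-01  2.04953524e+00 -4.44089210e-16
  7.99339591e-01 -1.23198036e+00]
1 [ 2.05215965e-01  6.25975843e-02  1.90962933e+00 -4.44089210e-16
  1.16936574e+00 -1.23198036e+00]
-1 [-6.05134622e-01  3.29518929e-01  1.99858775e+00 -8.88178420e-16
  8.13485970e-01  1.57635080e+00]
-1 [-6.05134622e-01  1.07047127e-01  1.86147972e+00 -8.88178420e-16
  1.17306581e+00  1.57635080e+00]
-1 [-1.75441793e-01  2.85032540e-01  2.05999251e+00 -4.44089210e-16
  7.96567607e-01  1.47045521e+00]
-1 [-1.75441793e-01  5.32998187e-02  1.91945671e+00 -4.44089210e-16
  1.16883613e+00  1.47045521e+00]
-1 [ 3.93310813e-01  3.78794852e-01  1.92820907e+00 -8.88178420e-16
  8.34588731e-01  2.09770714e+00]
-1 [ 3.93310813e-01  1.66336145e-01  1.79427253e+00 -8.88178420e-16
  1.18098398e+00  2.09770714e+00]
-1 [ 2.05215965e-01  2.92717821e-01  2.04953524e+00 -8.88178420e-16
  7.99339591e-01  1.90961229e+00]
-1 [ 2.05215965e-01  6.25975843e-02  1.90962933e+00 -8.88178420e-16
  1.16936574e+00  1.90961229e+00]
```

```bash
cat >> g.py <<'E'
X=np.array([.99109,-.13324]);Lr=np.array([.13324,.99109]);RC=np.array([.5442,.1965]);yR=np.arctan2(X[1],X[0])
WS=RC+.001*X+.0603*Lr;NS=RC+.001*X-.0597*Lr
E
python3 - <<'E'
from g import *
for f in("top0.npz","scene0.npz"):
    P=cloud(load(f)).reshape(-1,3);P=P[P[:,2]>.12]; r=np.hypot(P[:,0],P[:,1])
    k=(r<1)&(r>.15)&(P[:,0]>0)&(P[:,1]>-.5);Q=P[k];print(f,len(Q),Q.min(0),Q.max(0),r[k].min(),np.degrees(np.arctan2(Q[:,1],Q[:,0])).min())
print(WS,NS)
for r,z in((.45,.35),(.42,.3)):
  print(inverse_kinematics([r*np.cos(1.312),r*np.sin(1.312),z],[-0.34771132,-3.1220164,0.00312738]))
E
```

```text
top0.npz 4041 [ 0.45216172 -0.47094396  0.12000659] [0.90808642 0.5921395  0.24110693] 0.7239538487603884 -28.22239247304703
scene0.npz 9356 [0.45428048 0.51072146 0.12004885] [0.70122459 0.7150826  0.3333816 ] 0.7251777853495648 38.58409847384508
[0.55322546 0.25612949] [0.53723666 0.13719869]
[ 1.25674131e+00 -2.22374254e-01  1.89849990e+00 -1.36625924e-04
  1.46747194e+00 -9.22070814e-02]
[ 1.25279621e+00 -2.69726780e-01  2.02460286e+00 -1.46222896e-04
  1.38872095e+00 -9.61397838e-02]
```

```bash
cat >> g.py <<'E'
def st(tag=""):
    s=manip.state();print(tag,"t %.1f"%s["clock"],np.round(s["tool_pos"],4),"F",np.round(s["contact_force"],1),"M",np.round(s["moment"],2),"w %.4f"%s["gripper_width"]);return s
def snap(n):
    c={k:cams.capture(k) for k in("top","scene")}
    for k in c: np.savez(f"{k}{n}.npz",**c[k])
    return c
E
python3 - <<'E'
from g import *
manip.set_joints([1.2567,-.2224,1.8985,0,1.4675,-.09])
manip.set_joints(inverse_kinematics([*LM,.22],down(yL,1)))
snap(1)
manip.move_linear([*LM,.06],rate=.15); manip.move_linear([*LM,.010],rate=.06); st("down")
manip.set_gripper(.03,force=55); st("grip")
manip.move_linear([*LM,.05],rate=.06); st("lift"); manip.dwell(.3);st()
c=snap(2); cv2.imwrite("pics/lift.png",c["scene"]["image"][120:330,150:400])
E
```

```text
down t 6.3 [ 0.4883 -0.3075  0.0103] F [-0.4 -0.1  0.3] M [-0.05  0.03 -0.02] w 0.0877
grip t 7.1 [ 0.488  -0.3073  0.01  ] F [ 0.4 -0.2  0.3] M [-0.04 -0.05  0.01] w 0.0401
lift t 8.0 [ 0.4878 -0.3072  0.0499] F [-0.3 -0.3 -2.9] M [-0.03 -0.02  0.01] w 0.0402
 t 8.2 [ 0.4877 -0.3071  0.0496] F [ 0.6  1.1 -3.4] M [-0.08 -0.04  0.02] w 0.0405
```

View pics/lift.png

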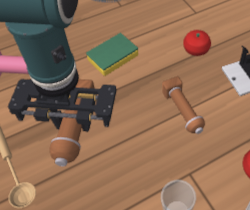

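Held: width 40 mm, 3 N weight. Now I carry it over the wide clip and hover.

```bash
python3 - <<'E'
from g import *
manip.move_linear([*LM,.20],rate=.2)
manip.move_linear([*WS,.20],rate=.22,rot=down(yR,1))
manip.move_linear([*WS,.085],rate=.12); st("hover")
c=snap(3)
a=cv2.resize(c["scene"]["image"][110:240,340:500],None,fx=3,fy=3);b=cv2.resize(c["top"]["image"][130:230,130:280],None,fx=2,fy=2)
o=np.zeros((390,780,3),np.uint8);o[:,:480]=a;o[:200,480:780]=b;cv2.imwrite("pics/hover.png",o)
E
```

```text
hover t 13.1 [0.5541 0.2565 0.086 ] F [-0.2 -0.3 -2.1] M [-0.02 -0.07  0.02] w 0.0404
```

View pics/hover.png

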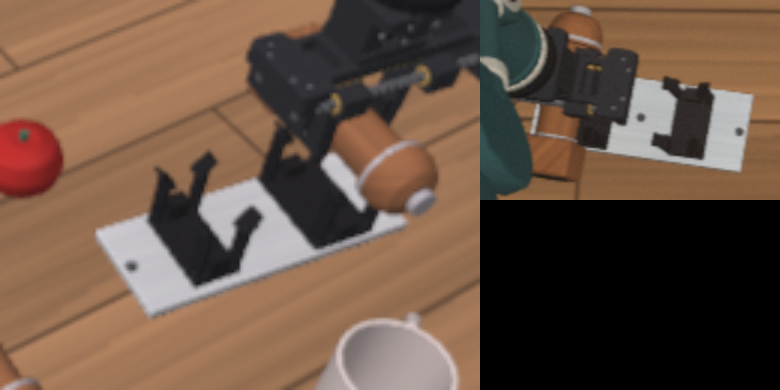

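```bash
python3 - <<'E'
from g import *
for f in("top3.npz","scene3.npz"):
    c=load(f);P=cloud(c);d=P[...,:2]-WS;q=np.dstack([d@X,d@Lr,P[...,2]]).reshape(-1,3)
    im=cv2.cvtColor(c["image"],cv2.COLOR_BGR2HSV).reshape(-1,3)
    br=(im[:,0]<20)&(im[:,1]>90)
    for lo,hi in((.04,.11),(-.11,-.04)):
        g=q[(q[:,0]>lo)&(q[:,0]<hi)&(abs(q[:,1])<.04)&(q[:,2]>.06)&(q[:,2]<.145)&(br|(q[:,0]>.05))]
        if len(g)>5:print(f,len(g),np.percentile(g,[1,99],axis=0).round(4).tolist())
E
```

```text
top3.npz 373 [[0.0427, -0.0265, 0.1025], [0.0915, 0.0208, 0.1344]]
top3.npz 617 [[-0.0938, -0.0274, 0.083], [-0.0408, 0.016, 0.1346]]
scene3.npz 563 [[0.041, -0.027, 0.0923], [0.094, 0.0186, 0.1348]]
scene3.npz 52 [[-0.0916, -0.0291, 0.0638], [-0.042, 0.0267, 0.1345]]
```

Axially centred (ends +94/−93 mm against +95/−91 expected) and level. Now I press, with a force guard.

```bash
cat >> g.py <<'E'
def press(xy,z0,zhome,below=.003,fmax=38):
    manip.move_linear([*xy,z0],rate=.06); b=st("start")["contact_force"][2]; z=z0
    while z>zhome-below:
        z-=.002; manip.move_linear([*xy,z],rate=.03)
        s=manip.state();f=s["contact_force"][2]-b
        print("cmd %.3f z %.4f F %.1f My/x %s"%(z,s["tool_pos"][2],f,np.round(s["moment"],2)))
        if f>fmax: break
    return z
E
python3 - <<'E'
from g import *
press(WS,.070,.032)
manip.dwell(.2);st("end")
E
```

```text
start t 13.6 [0.5525 0.2558 0.069 ] F [-0.6 -0.4 -3.1] M [-0.02 -0.    0.04] w 0.0402
cmd 0.068 z 0.0680 F 0.6 My/x [ 0.03 -0.06 -0.02]
cmd 0.066 z 0.0659 F 0.1 My/x [ 0.02 -0.01 -0.04]
cmd 0.064 z 0.0641 F 1.2 My/x [-0.   -0.09  0.04]
cmd 0.062 z 0.0634 F 8.1 My/x [-0.23  0.35 -0.  ]
cmd 0.060 z 0.0629 F 14.5 My/x [-0.42  0.52  0.02]
cmd 0.058 z 0.0621 F 18.3 My/x [-0.46  0.59 -0.04]
cmd 0.056 z 0.0611 F 22.5 My/x [-0.63  0.56 -0.05]
cmd 0.054 z 0.0598 F 23.4 My/x [-0.77  0.51 -0.03]
cmd 0.052 z 0.0584 F 25.6 My/x [-0.84  0.38  0.03]
cmd 0.050 z 0.0567 F 26.4 My/x [-0.83  0.27  0.  ]
cmd 0.048 z 0.0546 F 25.4 My/x [-0.8   0.08 -0.02]
cmd 0.046 z 0.0522 F 22.1 My/x [-0.77 -0.05 -0.04]
cmd 0.044 z 0.0491 F 16.1 My/x [-0.7  -0.35  0.01]
cmd 0.042 z 0.0450 F 7.4 My/x [-0.46 -0.52  0.  ]
cmd 0.040 z 0.0397 F -3.7 My/x [-0.04 -0.77 -0.01]
cmd 0.038 z 0.0360 F -9.5 My/x [ 0.22 -0.65 -0.02]
cmd 0.036 z 0.0343 F -11.4 My/x [ 0.39 -0.31 -0.09]
cmd 0.034 z 0.0334 F -9.5 My/x [ 0.52  0.07 -0.06]
cmd 0.032 z 0.0331 F -0.7 My/x [-0.02  0.07  0.01]
cmd 0.030 z 0.0319 F 8.8 My/x [-0.27  0.27  0.06]
cmd 0.028 z 0.0317 F 20.1 My/x [-0.69  1.01 -0.  ]
end t 19.0 [0.5547 0.2563 0.0317] F [-6.2 -4.  17.5] M [-0.69  0.94  0.04] w 0.0404
```

Snapped: the force peaked at 26 N, reversed, then met the firm stop at TCP z 0.032, where home was expected. I relax, release and check.

```bash
python3 - <<'E'
from g import *
manip.move_linear([*WS,.0315],rate=.03);st("relax")
manip.set_gripper(.078);st("open")
manip.move_linear([*WS,.13],rate=.12); manip.move_linear([*SM,.17],rate=.25,rot=down(yS,1));st("over small")
c=snap(4)
for f in c:
    P=cloud(c[f]);d=P[...,:2]-WS;q=np.dstack([d@X,d@Lr,P[...,2]]).reshape(-1,3)
    im=cv2.cvtColor(c[f]["image"],cv2.COLOR_BGR2HSV).reshape(-1,3);br=(im[:,0]<20)&(im[:,1]>90)
    for lo,hi in((-.11,-.05),(-.02,.02),(.055,.11)):
        g=q[(q[:,0]>lo)&(q[:,0]<hi)&(abs(q[:,1])<.04)&(q[:,2]>.025)&(q[:,2]<.12)&br]
        if len(g)>5:print(f,lo,len(g),np.percentile(g,[1,99],axis=0).round(4).tolist())
a=cv2.resize(c["scene"]["image"][110:240,340:500],None,fx=3,fy=3);b=cv2.resize(c["top"]["image"][130:230,130:280],None,fx=2,fy=2)
o=np.zeros((390,780,3),np.uint8);o[:,:480]=a;o[:200,480:780]=b;cv2.imwrite("pics/home1.png",o)
E
```

```text
relax t 19.3 [0.554  0.2563 0.0319] F [ 0.4 -1.2  0.9] M [-0.19  0.    0.02] w 0.0402
open t 20.0 [0.5532 0.2561 0.0314] F [ 0.4 -0.8  0.1] M [ 0.03  0.01 -0.04] w 0.0781
over small t 22.4 [ 0.5435 -0.0703  0.1697] F [-0.9  0.9 -1.2] M [0.04 0.02 0.02] w 0.0781
top -0.11 605 [[-0.094, -0.0277, 0.0301], [-0.0546, 0.027, 0.0822]]
top -0.02 330 [[-0.0197, -0.0199, 0.0484], [0.0196, 0.0156, 0.0744]]
top 0.055 237 [[0.0571, -0.0262, 0.0495], [0.0834, 0.0243, 0.0801]]
scene -0.11 440 [[-0.0903, -0.0283, 0.0285], [-0.0519, 0.0267, 0.0812]]
scene -0.02 255 [[-0.0196, -0.0205, 0.0424], [0.0195, 0.0147, 0.0742]]
scene 0.055 319 [[0.0588, -0.0276, 0.0351], [0.0855, 0.0192, 0.0795]]
```

View pics/home1.png

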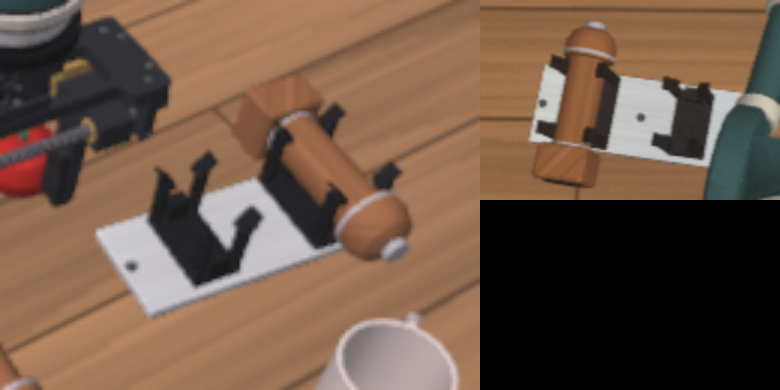

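The large mill is seated and level between both jaw pairs. Waist top reads 74 mm; the depth reads about 2 mm high, as it did on the table. Now the small mill.

```bash
python3 - <<'E'
from g import *
manip.move_linear([*SM,.05],rate=.15); manip.move_linear([*SM,.006],rate=.06); st("down")
manip.set_gripper(.015,force=55); st("grip")
manip.move_linear([*SM,.16],rate=.15); st("lift")
manip.move_linear([*NS,.16],rate=.18,rot=down(yR,1))
manip.move_linear([*NS,.078],rate=.12); manip.dwell(.2); st("hover")
c=snap(5)
for f in c:
    P=cloud(c[f]);d=P[...,:2]-NS;q=np.dstack([d@X,d@Lr,P[...,2]]).reshape(-1,3)
    im=cv2.cvtColor(c[f]["image"],cv2.COLOR_BGR2HSV).reshape(-1,3);br=(im[:,0]<20)&(im[:,1]>90)
    for lo,hi in((-.09,-.045),(.045,.09)):
        g=q[(q[:,0]>lo)&(q[:,0]<hi)&(abs(q[:,1])<.035)&(q[:,2]>.06)&(q[:,2]<.13)&br]
        if len(g)>5:print(f,lo,len(g),np.percentile(g,[1,99],axis=0).round(4).tolist())
a=cv2.resize(c["scene"]["image"][110:240,340:500],None,fx=3,fy=3);b=cv2.resize(c["top"]["image"][130:230,130:280],None,fx=2,fy=2)
o=np.zeros((390,780,3),np.uint8);o[:,:480]=a;o[:200,480:780]=b;cv2.imwrite("pics/hover2.png",o)
E
```

```text
down t 24.4 [ 0.544  -0.0711  0.0061] F [-1.3  0.7 -0.1] M [ 0.01 -0.01  0.01] w 0.0780
grip t 25.2 [ 0.5438 -0.0712  0.0061] F [-0.3  0.5  0.5] M [-0.05 -0.03  0.05] w 0.0261
lift t 26.4 [ 0.5428 -0.0709  0.1587] F [ 0.3  0.6 -2.4] M [ 0.03 -0.06 -0.03] w 0.0266
hover t 28.7 [0.5382 0.1374 0.0792] F [ 0.4 -0.2 -1.9] M [ 0.04 -0.09  0.07] w 0.0269
top -0.09 86 [[-0.0721, -0.0216, 0.0785], [-0.0485, -0.0115, 0.1194]]
top 0.045 16 [[0.0493, -0.0191, 0.0988], [0.0639, -0.0107, 0.112]]
scene 0.045 164 [[0.0462, -0.0199, 0.0844], [0.0682, 0.0148, 0.119]]
```

View pics/hover2.png

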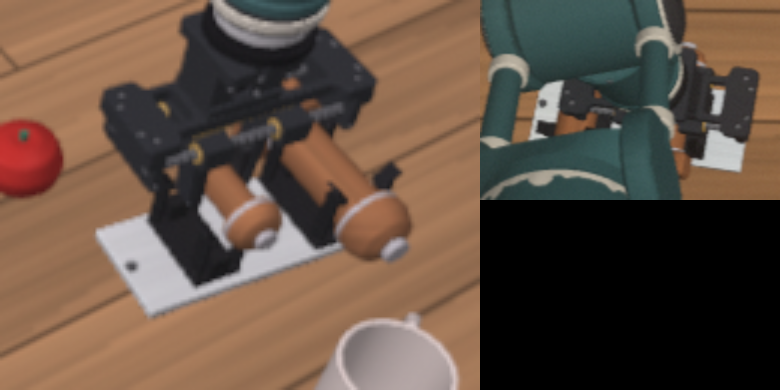

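The small mill is level and centred (head end +68, foot −72 mm, both as expected). I press.

```bash
python3 - <<'E'
from g import *
press(NS,.064,.034,below=.004,fmax=34)
manip.dwell(.2);st("end")
E
```

```text
start t 29.2 [0.5364 0.137  0.063 ] F [-0.2 -0.1 -1.6] M [0.04 0.01 0.04] w 0.0264
cmd 0.062 z 0.0619 F -0.7 My/x [-0.01  0.01  0.04]
cmd 0.060 z 0.0599 F 0.7 My/x [-0.01  0.    0.  ]
cmd 0.058 z 0.0579 F -0.1 My/x [-0.01 -0.01 -0.04]
cmd 0.056 z 0.0566 F 4.4 My/x [-0.11  0.13 -0.1 ]
cmd 0.054 z 0.0560 F 12.0 My/x [-0.14  0.48 -0.04]
cmd 0.052 z 0.0552 F 17.5 My/x [-0.24  0.65 -0.03]
cmd 0.050 z 0.0541 F 20.6 My/x [-0.43  0.61 -0.05]
cmd 0.048 z 0.0528 F 21.8 My/x [-0.53  0.47 -0.04]
cmd 0.046 z 0.0510 F 23.0 My/x [-0.59  0.29 -0.  ]
cmd 0.044 z 0.0489 F 19.0 My/x [-0.65  0.02 -0.08]
cmd 0.042 z 0.0462 F 13.2 My/x [-0.51 -0.25 -0.04]
cmd 0.040 z 0.0418 F 1.7 My/x [-0.33 -0.76 -0.05]
cmd 0.038 z 0.0363 F -9.1 My/x [ 0.14 -0.61 -0.01]
cmd 0.036 z 0.0351 F -3.2 My/x [ 0.22  0.1  -0.06]
cmd 0.034 z 0.0343 F 0.1 My/x [ 0.    0.02 -0.02]
cmd 0.032 z 0.0338 F 11.2 My/x [-0.15  0.74 -0.  ]
cmd 0.030 z 0.0337 F 23.9 My/x [-0.33  1.53 -0.04]
end t 33.7 [0.5378 0.1372 0.0337] F [-9.5 -2.2 21.9] M [-0.34  1.5  -0.03] w 0.0268
```

```bash
python3 - <<'E'
from g import *
manip.move_linear([*NS,.0335],rate=.03);st("relax")
manip.set_gripper(.065);st("open")
manip.move_linear([*NS,.16],rate=.12)
manip.move_linear([.50,-.10,.25],rate=.25);st("away")
c=snap(6)
for f in c:
  for nm,S in(("wide",WS),("narrow",NS)):
    P=cloud(c[f]);d=P[...,:2]-S;q=np.dstack([d@X,d@Lr,P[...,2]]).reshape(-1,3)
    im=cv2.cvtColor(c[f]["image"],cv2.COLOR_BGR2HSV).reshape(-1,3);br=(im[:,0]<20)&(im[:,1]>90)
    for lo,hi in((-.1,-.05),(-.02,-.01),(.01,.02),(.055,.09)):
        g=q[(q[:,0]>lo)&(q[:,0]<hi)&(abs(q[:,1])<.035)&(q[:,2]>.025)&(q[:,2]<.12)&br]
        if len(g)>5:print(f,nm,lo,len(g),np.percentile(g,[1,99],axis=0).round(4).tolist())
a=cv2.resize(c["scene"]["image"][110:240,340:500],None,fx=3,fy=3);b=cv2.resize(c["top"]["image"][130:230,130:280],None,fx=2,fy=2)
o=np.zeros((390,780,3),np.uint8);o[:,:480]=a;o[:200,480:780]=b;o[200:387,480:780]=cv2.resize(c["top"]["image"],(300,187));cv2.imwrite("pics/home2.png",o)
E
```

```text
relax t 33.9 [0.5378 0.1372 0.0339] F [-1.4 -0.2  2.9] M [-0.08  0.16 -0.02] w 0.0269
open t 34.6 [0.5372 0.1372 0.0335] F [ 0.1 -0.8  0.2] M [ 0.    0.02 -0.  ] w 0.0649
away t 37.0 [ 0.4996 -0.0993  0.2493] F [-0.5 -0.3 -0.3] M [ 0.01 -0.01 -0.04] w 0.0650
top wide -0.1 603 [[-0.094, -0.0276, 0.0295], [-0.0544, 0.0267, 0.0817]]
top wide -0.02 81 [[-0.0199, -0.0198, 0.0478], [-0.0104, 0.0143, 0.0734]]
top wide 0.01 80 [[0.0104, -0.0198, 0.0479], [0.0197, 0.0144, 0.0741]]
top wide 0.055 236 [[0.0568, -0.026, 0.0472], [0.084, 0.0244, 0.08]]
top narrow -0.1 251 [[-0.0739, -0.0214, 0.0378], [-0.0505, 0.0209, 0.0761]]
top narrow -0.02 51 [[-0.0196, -0.0126, 0.0493], [-0.0101, 0.0095, 0.0663]]
top narrow 0.01 51 [[0.0102, -0.0128, 0.0485], [0.0198, 0.0109, 0.0671]]
top narrow 0.055 58 [[0.0552, -0.0192, 0.0522], [0.0648, 0.0188, 0.0735]]
scene wide -0.1 435 [[-0.0907, -0.0285, 0.0287], [-0.0516, 0.0273, 0.0814]]
scene wide -0.02 61 [[-0.0197, -0.0204, 0.0422], [-0.0102, 0.015, 0.0742]]
scene wide 0.01 65 [[0.0103, -0.0215, 0.0445], [0.0196, 0.011, 0.0737]]
scene wide 0.055 319 [[0.0592, -0.0283, 0.0351], [0.0858, 0.0196, 0.0795]]
scene narrow -0.1 163 [[-0.0714, -0.0225, 0.0348], [-0.0501, 0.0197, 0.0758]]
scene narrow -0.02 42 [[-0.0199, -0.0138, 0.0481], [-0.0102, 0.0103, 0.0668]]
scene narrow 0.01 33 [[0.0102, -0.0133, 0.0461], [0.0192, 0.0068, 0.0666]]
scene narrow 0.055 139 [[0.0552, -0.0201, 0.0392], [0.0677, 0.0138, 0.0735]]
```

View pics/home2.png

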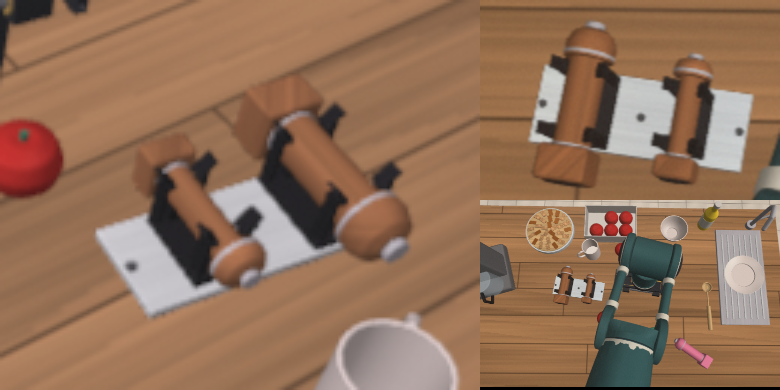

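Both mills are home: waist tops read 74 and 67 mm against 71 and 64 expected, the known 2–3 mm depth offset, and both are level. The other things are where they were and the robot is clear, so I hand in.

```bash
python3 -c "
from cell import order
print(order.close_job())"
```

```text
the job is handed in; nothing more can be done
None
```

Both mills are back in the rail and the job is handed in: the large mill in the wide clip first, then the small mill in the narrow clip. I gripped each by the waist and pressed it straight down in 2 mm steps until it snapped past the jaws and met the firm stop. Then I took the load off and let go.

- **Force:** The press peaked at about 26 N for the large mill and 23 N for the small one, a little above the stated 8–20 N. The highest wrist force I read was about 26 N.
- **Seating:** Both mills are level in both camera views and centred in their clips to within about 2 mm. The waist tops read about 3 mm higher than expected (74 and 67 mm against 71 and 64). The depth camera read 2–3 mm high on the mills before I moved them too, so I take this as camera error. The stop heights felt by the arm, within 1 mm of expected, agree that both are home.
- **Other things:** The pink look-alike was left alone. In the last picture, everything visible was where it started. The arm hid tumbler and part of both tomatoes in that top view, and I did not measure any bystander positions.
- **Time:** About 37 s on the robot's clock when I handed in, with the robot touching nothing.

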